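Load the latching drying cabinet and mark it in use

TASK

Press the green release button on top of the drying cabinet so that its blue-fronted tray pops out, take the steel loading cap with the knob out of the tray and stand it on the round cork mat, and stand every white moisture tin side by side, upright, on the floor of the tray. Then push the tray home until it clicks and stays shut, and last of all hang the red marker by its steel eye on the hook on top of the cabinet, so that it hangs freely. Leave the glass beaker where it stands.

Things in the scene. Friction and masses are not known exactly. Their poses are not given: they have to be found in the camera images.
- cabinet: Grey sheet-steel drying cabinet fixed on the bench, 88 mm deep (x), 226 wide (y), 66 high (roof edge set back 12 mm from the front); origin at the centre of its underside. The tray comes out of its front, which faces its own -x (towards the robot, yawed a little). On the roof, at y = +70 mm: the release button; at x = +35, y = -80 mm: the upright wire of the hook.
- tray (a joint): The tray's slide, m: 0 = shut and latched, 0.078 = popped fully out, along the cabinet's -x. A spring (5 N shut, 2 N out) pushes it out. To shut it, push the front panel 1 to 3 mm past the latched position (end stop at -0.006), with 5 to 12 N: the latch clicks and the tray stays at about 0 when let go. If it has not clicked it springs out again.
- tray_mid (a point): Centre of the tray's floor, on its upper surface (20 mm above the bench), moving with the tray; axes as the cabinet's. Floor 66 mm (x) by 204 mm (y) inside: three tins in a row along y, 66 mm apart; lips 3 mm thick, 7 mm above the floor. When out, this point is 62 mm in front of the roof's front edge. The roof is 42 mm above the floor.
- panel_front (a point): Centre of the front face of the tray's blue front panel, moving with the tray; axes as the cabinet's. The panel is 7 mm thick, 224 mm wide, from 4 mm to 27 mm above the bench; push on this face along +x of the cabinet.
- release (a joint): The green release button's travel, m: 0 = up, 0.007 = fully down. Sprung: starts to give at 2.7 N, lets the tray go at about 4 to 5 N (4 mm down), fully down at about 6 N; it comes up again by itself.
- release_top (a point): Centre of the top of the green release button (28 mm across, standing 10 mm above its black collar; top 82 mm above the bench when up). Press straight down.
- cap_knob (a point): Steel loading cap, grasp point half-way up its knob: a disc 56 mm across and 15 mm high with a central knob 24 mm across that reaches from 15 to 29 mm above its underside. This point is 22 mm above its underside, z up. It starts on the tray's floor inside the shut cabinet. About 0.35 kg.
- mat_top (a point): Centre of the upper side of the round cork mat, 90 mm across, 3 mm thick, fixed flat on the bench near the vice; here the loading cap goes.
- tin1_mid (a point): Moisture tin 1: white metal tin with its lid on, 56 mm across (the lower wall 54 mm), 32 mm high; this point is its centre, 16 mm above its underside, z up. About 60 g. Two or three of the tins are there; an absent one is given as None.
- tin2_mid (a point): Moisture tin 2: white metal tin with its lid on, 56 mm across (the lower wall 54 mm), 32 mm high; this point is its centre, 16 mm above its underside, z up. About 60 g. Two or three of the tins are there; an absent one is given as None.
- tin3_mid (a point): Moisture tin 3: white metal tin with its lid on, 56 mm across (the lower wall 54 mm), 32 mm high; this point is its centre, 16 mm above its underside, z up. About 60 g. Two or three of the tins are there; an absent one is given as None.
- marker_eye (a point): Red marker, centre of its steel eye: an upright wire ring 26 mm inside, 38 mm outside, of 6 mm wire, standing on the marker's base; the hole's axis is the marker's own x. This point is 44 mm above its underside; overall height 63 mm.
- marker_mid (a point): Red marker, middle of its base, a red cylinder with a white band, 42 mm across and 28 mm high, which stands on the bench; this point is 14 mm above its underside, axes as the marker's. About 120 g.
- hook_bar (a point): Middle of the hook's level bar, on its centre line, 150 mm above the bench; axes as the cabinet's. Bar 6 mm thick, along x: 25 mm back (+x) to the upright, which ends at the bar, and 25 mm forward (-x) to the free end, turned up to 9 mm above the centre line. The eye goes on from in front, along +x; hanging freely, its centre is 10 mm below this point.
- beaker: Glass beaker, 65 mm across and 83 mm high, origin under its centre; a bystander that must not be disturbed.

How it is judged:
By the outcome, as a careful person would: the job done as asked, in the order asked, and still so for the second after the job is handed in, with the robot touching nothing.
Of tin1, tin2, tin3 only 2 to 3 are there at a start; the rules pass over those that are not, and their reading is None.
At some moment in a run one of tin1, tin2, tin3 may be knocked a few centimetres aside while the robot is not near it.
It also fails if it takes over 208 s, if anything falls off the work surface, if the arm or the gripper's body presses on something with over 40 N, if the wrist force passes 120 N, or if a joint passes its speed limit or range.

ROBOT

A 6-joint arm with a two-finger parallel gripper is mounted at the origin on a cart in front of the work surface, level with it; the furniture and walls round the work are solid. World frame = base frame: x ahead of the robot, y to its left, z up, the work surface at z = 0. Lengths are in m, angles in degrees, forces in N, time in s.
With the tool pointing down it reaches from about 0.4 to 0.825 m from the base axis. Payload 7 kg.
Tool frame: the origin (TCP) lies on the centre line of the jaws, within the pads' length; the fingertips stand 19 mm ahead of it and the grasp point (between the pads) is the TCP; z points along the fingers, y is the line along which they close (so a half turn about z gives the same grasp; the last joint's range is limited). The gripper opens to 88 mm and grips with 3 to 60 N. Pads are 19 mm wide; open, the fingers measure 130 mm over their backs; the gripper's body (78 mm by 193 mm) begins 47 mm behind the grasp point.
Start: joints at [80.907, 20.546, 0.682, 0, -70.136, -16.507], TCP at [0.292, 0.609, 0.246] pointing down, gripper open.
Joint ranges: [-176.03, 176.03], [-82.01, 121.73], [-58.28, 71.71], [-173.87, 95.51], [-174.79, -0.11], [-173.66, 173.66]. Speed limits (degrees/s): [136.94, 136.94, 172.46, 180, 180, 180].

INTERFACE

Orientations are given as [roll, pitch, yaw] about the fixed x, y, z axes, in that order (R = Rz(yaw) Ry(pitch) Rx(roll)).
In Python, from plant import * gives the robot as it stands. The module is installed in compiled form; this text tells all that it offers.
- The arm moves only by the tool play_rows, never from a script. Its argument "deltas" is a list of rows, each a list of 6 numbers: the shift along the world's x, y, z scaled (see below), then the turn, a rotation vector about the world's x, y, z scaled (see below). A call has 1 to 10 rows; each row shifts and turns the commanded pose from where the row before left it; what a row does not reach is not made up. The controller multiplies each number of a shift by 800 mm and each number of a turn by 180 degrees. A row lasts 1/10 s, in which the tool goes at most 50 mm and 8.59 degrees, less where a joint would pass 70% of its speed; a pose out of reach is approached as far as the arm can. A call with a number of a shift or a turn outside -1 to 1 is refused whole. A call with a gripper value outside its range is refused whole. "gripper" is the gripper command: -1 is shut, 1 is fully open, values between are in proportion, set as the call begins (left out, the last holds). The fingers move at their own pace and stop on an object; the grip force is fixed at half the most. Time passes only in rows, so rows that do not move let the fingers close. It gives the time, the measured TCP pose, the force, the opening and the grip force at its end, in the units of the state.
- get_obs(): the state, without advancing time (a new reading comes with each control period).
- snapshot(name): name is "scene" or "top" or "wrist"; returns (picture, depth): 480x640x3 uint8, blue, green, red; 480x640 float32, m along the optical axis (not along the pixel's ray), 0 where there is no reading.
- camera_model(name): a dict with "fx", "fy", "cx", "cy" (pixels), "k1" (the pictures are not rectified: a ray, as slopes to the right and down, at radius r is drawn at 1 + k1 r^2 times it, then the intrinsics apply), "world_to_cam" (4x4, takes a point from world to camera coordinates). Camera axes: x right, y down, z forward; pixel columns grow to the right and rows downward; lengths in m; the calibration is good to about 2 mm. A picture is of the moment at which its call begins: read the wrist's pose just before it. camera_model takes no time and is no camera call; for the wrist camera it gives the pose at the moment of the call.
- close_job(): hands the job in; it is judged then, once.
The state is a dict: "clock": time; "joint_pos": joint angles; "qvel": joint speeds; "tau": joint torques, N m; "tool_pos": TCP position; "orientation": TCP orientation; "force": force on the tool from outside, world axes, zero at the start; "moment": the same for the moment, N m; "opening": finger opening in m; "gripper_force": force on a finger pad.
Only numpy, scipy, OpenCV 4.12 (cv2) and the standard library are available. Lean on these libraries where they do the work, as an engineer would, in place of code of your own. Each camera call takes 0.05 s, during which the arm holds its last target. There are 200 camera calls.

## Working session

There is one attempt and no reset: what is moved stays moved. The work goes in short steps, Python scripts to look and compute and a tool call to move; the robot and the scene stay as the last step left them, time stands still between calls to the robot, and variables do not carry over. Pictures are saved under pics/ and viewed, at most 17 in all, crops included, and the job is handed in when it is done.

Besides the shell and the picture viewer there is one more tool, called after "Request:" as name(argument=value, ...) on one line, values as JSON. play_rows: Moves the arm, as the interface text tells. Its arguments: {"type":"object","properties":{"deltas":{"type":"array","items":{"type":"array","items":{"type":"number","minimum":-1,"maximum":1}}},"gripper":{"type":"number"}},"required":["deltas"]}

```bash
mkdir -p pics
cat > h.py <<'E'
from plant import *
import numpy as np, cv2
def ray(c,u,v):
    x=(u-c["cx"])/c["fx"];y=(v-c["cy"])/c["fy"]
    rd=np.hypot(x,y);r=rd
    for _ in range(20): r=rd/(1+c["k1"]*r*r)
    s=r/rd if rd>0 else 1
    W=np.array(c["world_to_cam"]);R=W[:3,:3];t=W[:3,3]
    return -R.T@t, R.T@np.array([x*s,y*s,1.])
def onz(c,u,v,z):
    o,d=ray(c,u,v); return o+d*(z-o[2])/d[2]
def atd(c,u,v,dep):
    o,d=ray(c,u,v); return o+d*dep
def cloud(c,dep):
    """world xyz per pixel"""
    v,u=np.mgrid[0:480,0:640].astype(np.float64)
    K=np.array([[c["fx"],0,c["cx"]],[0,c["fy"],c["cy"]],[0,0,1]])
    x=(u-c["cx"])/c["fx"];y=(v-c["cy"])/c["fy"];rd=np.hypot(x,y);r=rd.copy()
    for _ in range(20): r=rd/(1+c["k1"]*r*r)
    s=np.where(rd>0,r/np.maximum(rd,1e-9),1)
    P=np.stack([x*s*dep,y*s*dep,dep],-1)
    W=np.array(c["world_to_cam"]);R=W[:3,:3];t=W[:3,3]
    return (P-t)@R
E
python3 - <<'E'
from h import *
o=get_obs();print(o)
for n in("scene","top","wrist"):
    c=camera_model(n);p,d=snapshot(n);cv2.imwrite(f"pics/{n}0.png",p);np.savez(f"pics/{n}0.npz",p=p,d=d,c=c)
    print(n,c["fx"],c["k1"],ray(c,320,240))
E
```

```text
{'clock': 0.0, 'joint_pos': array([ 8.09086976e+01,  2.05914238e+01,  6.34465796e-01, -2.12594598e-02,
       -7.01345423e+01, -1.65087151e+01]), 'qvel': array([-0.03905003, -0.00679777,  0.0400305 , -0.12053491, -0.0537972 ,
       -0.01498539]), 'tau': array([ 2.76781182e-03, -5.82729328e+01,  2.93051898e+01,  6.99731380e+00,
        6.89771390e-03, -1.54028357e-04]), 'tool_pos': array([0.29145807, 0.60833574, 0.24462445]), 'orientation': array([ 1.79906592e+02, -6.84211968e-03, -2.56072521e+01]), 'force': array([-0.32815448,  0.25739202,  0.55173927]), 'moment': array([-0.04368007, -0.03639078,  0.01848569]), 'gripper_force': 0.0, 'opening': 0.08773267935601003}
scene 476.7649859811738 -0.07545932662121546 (array([0.37713516, 0.59624551, 1.03444972]), array([ 0.11954804, -0.53844191, -0.83420841]))
top 502.3167535669623 -0.016213895100589674 (array([0.2808793 , 0.01208038, 1.21370425]), array([ 0.17475464,  0.00651681, -0.98477832]))
wrist 390.6839139650859 -0.02159473937975519 (array([0.35653074, 0.57631635, 0.38290955]), array([-0.24169957,  0.11570467, -0.96344548]))
```

View pics/top0.png

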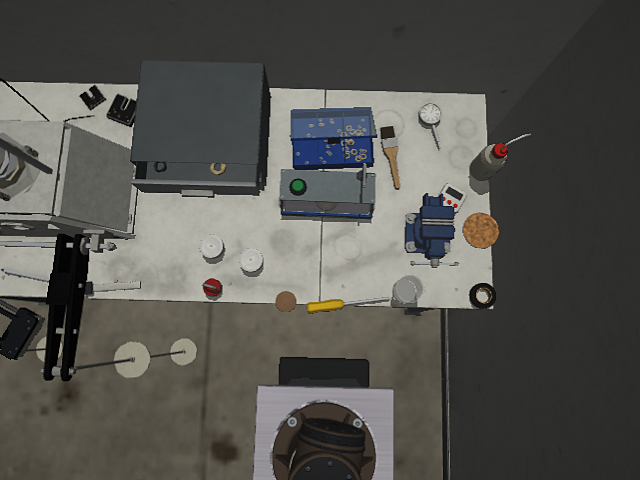

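View pics/scene0.png

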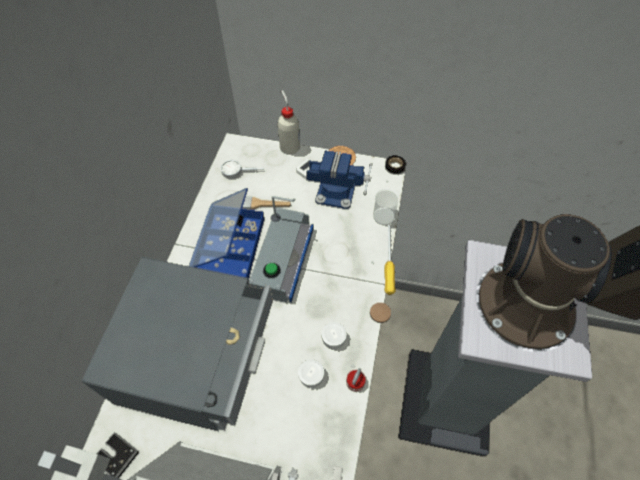

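Run:
```python
from h import *
for n in("top","scene"):
    z=np.load(f"pics/{n}0.npz",allow_pickle=True);p,d,c=z["p"],z["d"],z["c"].item()
    X=cloud(c,d);hsv=cv2.cvtColor(p,cv2.COLOR_BGR2HSV);H,S,V=cv2.split(hsv)
    inb=(d>0)&(X[...,0]>.3)&(X[...,0]<.95)
    M={"red":((H<8)|(H>172))&(S>150)&(V>70),"green":(H>60)&(H<90)&(S>120)&(V>50),"cork":(H>8)&(H<18)&(S>90)&(V>90),
       "blue":(H>105)&(H<130)&(S>120),
       "white":(S<25)&(V>150)&(X[...,2]>.022)&(X[...,2]<.045)}
    for k,m in M.items():
        m=(m&inb).astype(np.uint8)
        nn,l,st,ce=cv2.connectedComponentsWithStats(m)
        for i in range(1,nn):
            if st[i,4]>40:
                q=X[l==i];print(n,k,st[i],ce[i].round(1),np.median(q,0).round(4),"z",np.percentile(q[:,2],[5,95]).round(3),"ext",np.ptp(q[:,:2],0).round(3))
    if n=="top":
        # cabinet roof region heights
        m=(X[...,2]>.055)&(X[...,2]<.075)&inb&(np.abs(X[...,1])<.2)
        m[:, :270]=0;m[:,385:]=0
        nn,l,st,ce=cv2.connectedComponentsWithStats(m.astype(np.uint8))
        i=1+np.argmax(st[1:,4]);q=X[l==i][:,:2].astype(np.float32)
        print("roof",st[i],cv2.minAreaRect(q))
        m=(X[...,2]>.10)&inb&(np.abs(X[...,1]-0)<.17)
        ys,xs=np.where(m)
        if len(ys):
            print("hook px",[(x,y,X[y,x].round(3).tolist()) for x,y in list(zip(xs,ys))[::6]])
        v=X[180:275,400:500]
        for y in range(185,275,8): print(y,[f"{X[y,x,2]*1000:.0f}" for x in range(400,500,6)])
```

```text
top red [494 143  14  13 116] [499.9 149. ] [ 0.6892 -0.3779  0.147 ] z [0.143 0.15 ] ext [0.03 0.03]
top red [205 279  16  12  91] [213.2 283. ] [0.3816 0.2679 0.0286] z [0.024 0.032] ext [0.026 0.043]
top green [292 180  12  11 105] [297.4 185.1] [0.6105 0.0766 0.082 ] z [0.077 0.086] ext [0.026 0.026]
top cork [384 147  16  41 263] [393.  163.5] [ 0.6997 -0.1594  0.012 ] z [0.008 0.016] ext [0.109 0.04 ]
top cork [463 213  36  35 989] [480.5 229.9] [ 0.5317 -0.3751  0.0039] z [-0.     0.008] ext [0.124 0.172]
top cork [276 291  20  21 316] [285.4 301.2] [0.3446 0.098  0.0104] z [0.006 0.014] ext [0.048 0.046]
top blue [ 291  135   86   35 1933] [329.3 152.2] [0.7149 0.0123 0.004 ] z [-0.001  0.13 ] ext [0.093 0.201]
top blue [425 193  14  12  49] [433.5 198.5] [ 0.5857 -0.2416  0.0905] z [0.087 0.094] ext [0.027 0.034]
top blue [441 194  13  25  70] [447.9 207.1] [ 0.5563 -0.2675  0.1224] z [0.089 0.127] ext [0.063 0.025]
top blue [281 211  78   6 186] [319.3 213.4] [0.557  0.0242 0.0271] z [0.024 0.031] ext [0.009 0.187]
top blue [441 226  14  12  71] [449.6 231.4] [ 0.5002 -0.26
[... 28229 characters left out ...]
[ 0.4956 -0.2566  0.1216] z [0.117 0.125] ext [0.029 0.041]
scene blue [ 196  208   68   69 1570] [239.1 247.6] [0.7126 0.0316 0.0032] z [-0.003  0.126] ext [0.149 0.266]
scene blue [289 225  24  76 174] [300.8 262.8] [0.5534 0.0171 0.0243] z [0.021 0.028] ext [0.009 0.218]
scene white [377 197  19  10  98] [385.9 201.3] [ 0.3758 -0.209   0.0349] z [0.024 0.044] ext [0.048 0.018]
scene white [373 207  21  15 111] [382.6 216. ] [ 0.3779 -0.1566  0.033 ] z [0.023 0.044] ext [0.055 0.025]
scene white [321 322  26  24 482] [333.6 333.5] [0.4374 0.1866 0.0305] z [0.027 0.033] ext [0.055 0.056]
scene white [298 359  26  26 541] [310.6 372.1] [0.4678 0.2836 0.0297] z [0.027 0.033] ext [0.056 0.056]
```

View pics/wrist0.png

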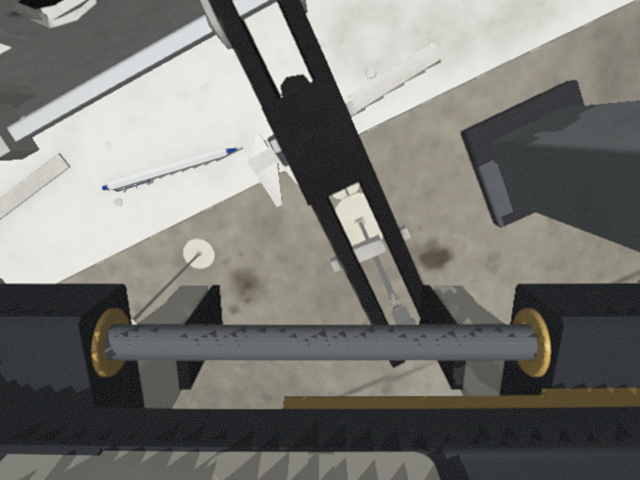

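Request:
play_rows(deltas=[[0.023,-0.054,0.005,0,0,-0.0275],[0.023,-0.054,0,0,0,-0.0275],[0.023,-0.054,0,0,0,-0.0275],[0.023,-0.054,0,0,0,-0.0275],[0.023,-0.054,0,0,0,-0.0275],[0.023,-0.054,0,0,0,-0.0275],[0.023,-0.054,0,0,0,-0.0275],[0.023,-0.054,0,0,0,-0.0275],[0.023,-0.054,0,0,0,-0.0275],[0.023,-0.054,0,0,0,-0.0275]], gripper=-1)

```text
clock: 1.15
tool_pos: [0.4759, 0.1749, 0.2497]
orientation: [-180.0, 0.0, -75.3]
force: [1.9, -0.4, -0.2]
opening: 0.0135
gripper_force: 0.0
```

Request:
play_rows(deltas=[[0.023,-0.054,0,0,0,-0.0275],[0.023,-0.054,0,0,0,-0.0275],[0.023,-0.054,0,0,0,-0.0275],[0,0,0,0,0,0],[0,0,0,0,0,0]])

```text
clock: 1.65
tool_pos: [0.5309, 0.0458, 0.2491]
orientation: [180.0, -0.0, -90.1]
force: [-0.2, -0.2, -0.4]
opening: 0.0004
gripper_force: 0.0
```

```bash
cat >> h.py <<'E'
def comps(p,X,m,amin=60):
    nn,l,st,ce=cv2.connectedComponentsWithStats(m.astype(np.uint8))
    return [(st[i].tolist(),ce[i].round(1).tolist(),X[l==i]) for i in range(1,nn) if st[i,4]>amin]
def shot(n,tag):
    c=camera_model(n);p,d=snapshot(n);cv2.imwrite(f"pics/{tag}.png",p);np.savez(f"pics/{tag}.npz",p=p,d=d,c=c)
    return c,p,d,cloud(c,d),cv2.split(cv2.cvtColor(p,cv2.COLOR_BGR2HSV))
E
python3 - <<'E'
from h import *
o=get_obs();print(o["clock"],o["tool_pos"],o["orientation"],o["force"],o["joint_pos"].round(1))
c,p,d,X,(H,S,V)=shot("wrist","w1")
print(ray(c,320,240))
for k,m in {"green":(H>60)&(H<90)&(S>120)&(V>50),"blue":(H>105)&(H<130)&(S>120)&(X[...,2]<.035)&(X[...,2]>.02)&(X[...,0]<.6)}.items():
    for st,ce,q in comps(p,X,m&(d>0)): 
        print(k,st,ce,np.median(q,0),np.ptp(q,0)); 
        if k=="blue": print(np.polyfit(q[:,1],q[:,0],1))
m=(d>0)&(X[...,2]>.057)&(X[...,2]<.074)&(X[...,0]>.5)&(X[...,0]<.7)&(abs(X[...,1])<.16)
for st,ce,q in comps(p,X,m,3000): print("roof",st,cv2.minAreaRect(q[:,:2].astype(np.float32)))
m=(d>0)&(X[...,2]>.14)&(X[...,2]<.165)&(X[...,0]>.57)&(X[...,0]<.68)&(X[...,1]<-.04)&(X[...,1]>-.12)
for st,ce,q in comps(p,X,m,20): print("hook",st,ce,q.min(0),q.max(0),np.polyfit(q[:,0],q[:,1],1))
c,p,d,X,(H,S,V)=shot("top","t1")
m=(S<30)&(V>140)&(X[...,2]>.022)&(X[...,2]<.04)&(d>0)&(X[...,0]>.3)&(X[...,0]<1)
for st,ce,q in comps(p,X,m,80): print("white",st,ce,np.median(q,0),np.ptp(q,0))
E
```

```text
1.65 [0.53086588 0.04581297 0.24913193] [ 1.79952997e+02 -9.63092286e-03 -9.01020911e+01] [-0.21302758 -0.2268926  -0.37460299] [ 26.    7.  -16.9  -0.  -66.2 -26.1]
(array([ 0.52934007, -0.02825511,  0.38732039]), array([ 0.00113498,  0.26755824, -0.96355838]))
green [208, 246, 35, 34, 883] [225.1, 262.7] [0.60850882 0.07625361 0.08078878] [0.02984468 0.03099629 0.0133174 ]
blue [288, 42, 9, 242, 1554] [292.2, 158.6] [ 0.55478026 -0.00868561  0.02584769] [0.00909566 0.21792326 0.0083254 ]
[0.01767421 0.55483421]
roof [155, 25, 122, 259, 22553] ((0.6152887344360352, -0.0024782195687294006), (0.21246980130672455, 0.08942678570747375), 85.57355499267578)
hook [114, 43, 103, 16, 1204] [165.0, 50.3] [ 0.5854785  -0.07591955  0.14021845] [ 0.64446169 -0.06907526  0.15910862] [-0.0124509  -0.06450652]
white [239, 248, 25, 24, 438] [250.7, 259.5] [0.43953395 0.18290087 0.0315255 ] [0.05584759 0.05623446 0.01377176]
```

View pics/w1.png

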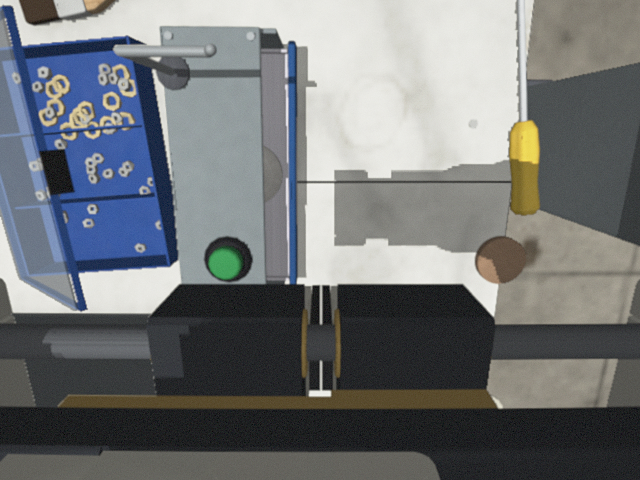

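Request:
play_rows(deltas=[[0.022,0.01,-0.042,0,0,0],[0.022,0.01,-0.042,0,0,0],[0.022,0.01,-0.042,0,0,0],[0.021,0.009,-0.042,0,0,0],[0,0,-0.007,0,0,0],[0,0,-0.007,0,0,0],[0,0,-0.006,0,0,0]])

```text
clock: 2.45
tool_pos: [0.6003, 0.0793, 0.1]
orientation: [-180.0, 0.0, -89.9]
force: [-3.0, 1.1, 3.7]
opening: 0.0004
gripper_force: 1.5
```

Request:
play_rows(deltas=[[0,0,-0.0025,0,0,0],[0,0,-0.0025,0,0,0],[0,0,0,0,0,0]])

```text
clock: 2.75
tool_pos: [0.6006, 0.0787, 0.0963]
orientation: [-179.9, 0.1, -89.9]
force: [-2.8, 2.5, 4.5]
opening: 0.0003
gripper_force: 2.2
```

Request:
play_rows(deltas=[[0,0,-0.0025,0,0,0],[0,0,0,0,0,0],[0,0,0.02,0,0,0],[-0.03,-0.02,0.04,0,0,0],[-0.0438,-0.02,0.04,0,0,0],[-0.0438,-0.02,0.04,0,0,0],[-0.03,-0.01,0.02,0,0,0],[0,0,0,0,0,0],[0,0,0,0,0,0]])

```text
clock: 3.65
tool_pos: [0.4826, 0.0222, 0.2222]
orientation: [-179.8, 0.1, -90.0]
force: [-0.4, -0.4, -0.3]
opening: 0.0007
gripper_force: 0.0
```

Run:
```python
from h import *
o=get_obs();print(o["clock"],o["tool_pos"],o["orientation"],o["force"])
c,p,d,X,(H,S,V)=shot("wrist","w2")
for st,ce,q in comps(p,X,(H>105)&(H<130)&(S>120)&(X[...,2]<.035)&(X[...,2]>.02)&(X[...,0]<.6)&(d>0)): print("blue",st,ce,np.median(q,0),np.ptp(q,0),np.polyfit(q[:,1],q[:,0],1))
for lo,hi,nm in ((.042,.055,"knob"),(.031,.038,"disc"),(.015,.0225,"floor")):
    m=(d>0)&(X[...,2]>lo)&(X[...,2]<hi)&(X[...,0]>.44)&(X[...,0]<.6)&(abs(X[...,1])<.13)
    for st,ce,q in comps(p,X,m,100): print(nm,st,ce,np.median(q,0),np.ptp(q,0))
```

```text
3.65 [0.48263893 0.02220661 0.22219941] [-1.79834724e+02  7.19148753e-02 -8.99621670e+01] [-0.3847045  -0.40921727 -0.2978225 ]
blue [320, 67, 12, 253, 1387] [325.4, 177.5] [ 0.47764577 -0.01851305  0.02595097] [0.00891307 0.21971167 0.00576603] [0.0213563  0.47783191]
knob [270, 200, 22, 21, 366] [280.6, 210.0] [0.51397709 0.00984803 0.04739306] [0.017467   0.01685002 0.00598816]
disc [257, 181, 51, 51, 1116] [282.7, 205.9] [0.51253093 0.00774944 0.03191646] [0.04284346 0.04337289 0.00689116]
floor [241, 77, 83, 210, 12417] [282.9, 171.5] [ 0.51414127 -0.0314123   0.01906113] [0.06932434 0.18217234 0.00628218]
```

View pics/w2.png

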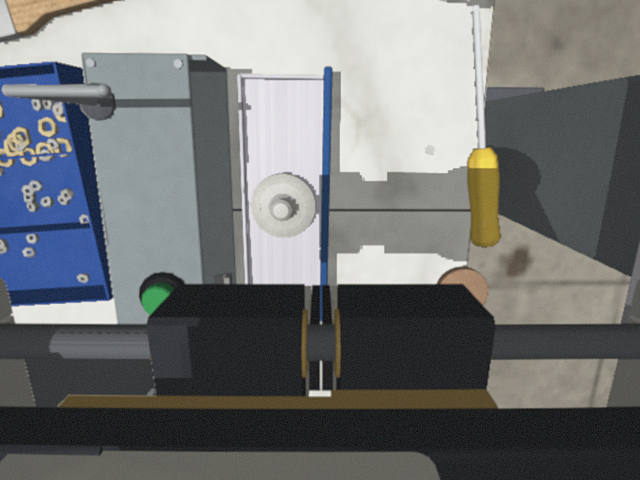

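Request:
play_rows(deltas=[[0.013,-0.005,-0.045,0,0,0],[0.013,-0.006,-0.045,0,0,0],[0.013,-0.005,-0.045,0,0,0],[0,0,-0.045,0,0,0],[0,0,-0.013,0,0,0],[0,0,-0.013,0,0,0],[0,0,0,0,0,0]], gripper=0.15)

```text
clock: 4.4
tool_pos: [0.5136, 0.0096, 0.0555]
orientation: [179.9, -0.0, -89.9]
force: [0.1, -0.2, 0.2]
opening: 0.0486
gripper_force: 0.0
```

Request:
play_rows(deltas=[[0,0,0,0,0,0],[0,0,0,0,0,0],[0,0,0,0,0,0],[0,0,0,0,0,0],[0,0,0,0,0,0]], gripper=-1)

```text
clock: 4.9
tool_pos: [0.5144, 0.0098, 0.0569]
orientation: [-179.9, 0.0, -89.9]
force: [2.3, -0.3, 0.0]
opening: 0.0175
gripper_force: 28.6
```

Request:
play_rows(deltas=[[0,0,0.02,0,0,0],[0,0,0.04,0,0,0],[0,0,0.045,0,0,0],[0,0,0.045,0,0,0],[0,0,0.02,0,0,0],[0,0,0,0,0,0]])

```text
clock: 5.5
tool_pos: [0.5146, 0.0099, 0.1945]
orientation: [-179.8, 0.1, -89.9]
force: [-0.3, 0.3, -3.9]
opening: 0.0177
gripper_force: 28.1
```

Run:
```python
from h import *
o=get_obs();print(o["clock"],o["tool_pos"],o["force"],o["opening"],o["gripper_force"])
c,p,d,X,(H,S,V)=shot("wrist","w3")
c,p,d,X,(H,S,V)=shot("top","t3")
m=(d>0)&(X[...,2]>.05)&(X[...,2]<.2)&(X[...,0]>.58)&(X[...,0]<.72)&(X[...,1]<-.3)&(X[...,1]>-.45)
for st,ce,q in comps(p,X,m,20): print("bottle",st,q.min(0),q.max(0))
m=(H>8)&(H<18)&(S>90)&(V>90)&(X[...,1]<-.3)&(X[...,0]<.65)&(d>0)
for st,ce,q in comps(p,X,m,100):print("mat",st,ce,onz(c,ce[0],ce[1],.003))
for st,ce,q in comps(p,X,(S<30)&(V>140)&(X[...,2]>.022)&(X[...,2]<.04)&(d>0)&(X[...,0]>.3)&(X[...,0]<1),80): print("white",st,ce,np.median(q,0),np.ptp(q,0))
```

```text
5.5 [0.51458348 0.00992426 0.19449889] [-0.29230073  0.25072682 -3.94828338] 0.017697865958441396 28.097434844530653
bottle [474, 134, 56, 42, 862] [ 0.65612488 -0.44205897  0.05003446] [ 0.71999998 -0.34890096  0.18459883]
mat [463, 213, 36, 35, 992] [480.6, 230.0] [ 0.53190098 -0.37549721  0.003     ]
white [251, 248, 13, 19, 115] [257.7, 256.1] [0.44825717 0.16594054 0.03162205] [0.04290568 0.02916941 0.01377866]
```

View pics/w3.png

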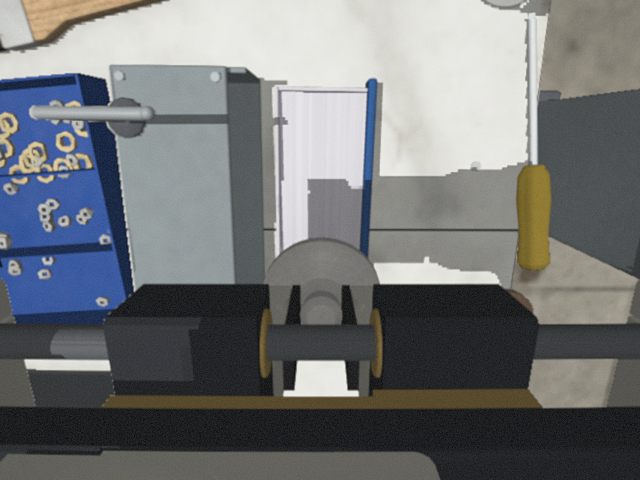

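Request:
play_rows(deltas=[[0.0025,-0.05,0.025,0,0,0],[0.0025,-0.058,0.02,0,0,0],[0.0025,-0.062,0,0,0,0],[0.0025,-0.062,0,0,0,0],[0.0025,-0.062,0,0,0,0],[0.0025,-0.062,0,0,0,0],[0.0025,-0.062,0,0,0,0],[0.003,-0.062,0,0,0,0],[0,-0.001,-0.03,0,0,0],[0,0,-0.05,0,0,0]])

```text
clock: 6.6
tool_pos: [0.53, -0.3775, 0.1628]
orientation: [-180.0, -0.0, -90.1]
force: [1.1, 0.7, -4.0]
opening: 0.0172
gripper_force: 28.1
```

Request:
play_rows(deltas=[[0,0,-0.05,0,0,0],[0,0,-0.05,0,0,0],[0,0,-0.03,0,0,0],[0,0,-0.016,0,0,0],[0,0,0,0,0,0]])

```text
clock: 7.1
tool_pos: [0.5282, -0.3746, 0.0442]
orientation: [179.7, 0.1, -90.0]
force: [-0.1, -0.3, -3.2]
opening: 0.0171
gripper_force: 28.1
```

Request:
play_rows(deltas=[[0.002,0,-0.002,0,0,0],[0,0,-0.002,0,0,0],[0,0,-0.001,0,0,0],[0,0,0,0,0,0]])

```text
clock: 7.5
tool_pos: [0.5321, -0.3753, 0.0443]
orientation: [-179.9, -0.0, -89.9]
force: [0.2, 0.5, -3.7]
opening: 0.0171
gripper_force: 28.1
```

Request:
play_rows(deltas=[[0,0,0,0,0,0],[0,0,0,0,0,0],[0,0,0,0,0,0],[0,0,0.02,0,0,0],[0,0,0.045,0,0,0],[0,0,0.05,0,0,0],[0,0,0.05,0,0,0],[0,0,0.05,0,0,0]], gripper=0.3)

```text
clock: 8.3
tool_pos: [0.5316, -0.3753, 0.2176]
orientation: [-180.0, -0.0, -89.9]
force: [0.3, -0.0, -1.1]
opening: 0.0569
gripper_force: 0.0
```

Run:
```python
from h import *
c,p,d,X,(H,S,V)=shot("wrist","w4")
for lo,hi,nm in ((.025,.04,"knob"),(.012,.022,"disc")):
    m=(d>0)&(X[...,2]>lo)&(X[...,2]<hi)&(np.hypot(X[...,0]-.53,X[...,1]+.375)<.07)
    for st,ce,q in comps(p,X,m,60): print(nm,st,ce,np.median(q,0),np.ptp(q,0))
for st,ce,q in comps(p,X,(H>8)&(H<18)&(S>90)&(V>90)&(np.hypot(X[...,0]-.53,X[...,1]+.375)<.07)): print("mat",st,q.min(0),q.max(0))
c,p,d,X,(H,S,V)=shot("top","t4")
```

```text
knob [311, 211, 20, 21, 333] [320.6, 221.0] [ 0.52979275 -0.37594275  0.03034898] [0.01638954 0.01774225 0.00739321]
disc [290, 187, 61, 60, 2103] [320.2, 216.3] [ 0.53066955 -0.37798059  0.0140795 ] [0.05386117 0.05411764 0.00897196]
mat [272, 168, 97, 94, 3801] [ 0.48631349 -0.4179981  -0.39206614] [ 0.5903816  -0.32998424  0.00801654]
```

View pics/t4.png

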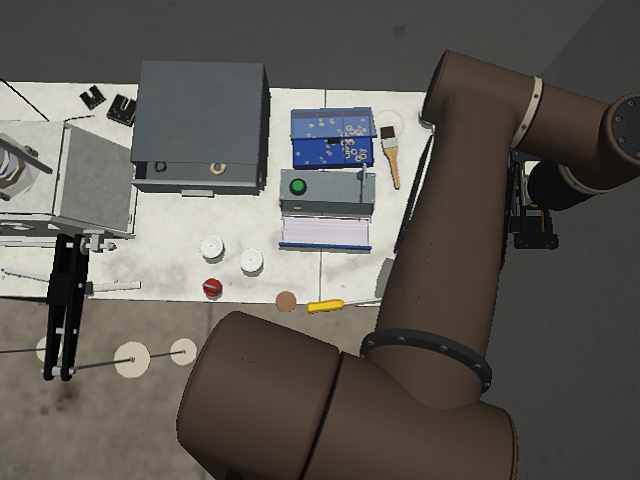

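Request:
play_rows(deltas=[[0,0.055,0.025,0,0,0],[-0.008,0.058,0.015,0,0,0],[-0.008,0.06,0,0,0,0],[-0.008,0.06,0,0,0,0],[-0.008,0.06,0,0,0,0],[-0.008,0.06,0,0,0,0],[-0.008,0.06,0,0,0,0],[-0.008,0.06,0,0,0,0],[-0.008,0.06,0,0,0,0],[-0.008,0.06,0,0,0,0]], gripper=1)

```text
clock: 9.4
tool_pos: [0.4735, 0.1011, 0.248]
orientation: [-179.9, 0.0, -89.9]
force: [1.2, -0.1, -0.5]
opening: 0.0875
gripper_force: 0.0
```

Request:
play_rows(deltas=[[-0.01,0.06,0,0,0,0],[-0.01,0.06,0,0,0,0],[-0.01,0.06,0,0,0,0],[-0.01,0.03,0,0,0,0],[0,0,0,0,0,0],[0,0,0,0,0,0]])

```text
clock: 10.0
tool_pos: [0.4418, 0.2677, 0.2474]
orientation: [-180.0, 0.0, -89.9]
force: [-0.1, -1.0, -0.2]
opening: 0.0877
gripper_force: 0.0
```

Run:
```python
from h import *
o=get_obs();print(o["clock"],o["tool_pos"],o["orientation"],o["force"])
c,p,d,X,(H,S,V)=shot("wrist","w5")
r=(d>0)&(X[...,0]>.33)&(X[...,0]<.56)&(X[...,1]>.1)
for st,ce,q in comps(p,X,r&(X[...,2]>.026)&(X[...,2]<.037)&(S<40)&(V>120),100): print("tin",st,ce,np.median(q,0),cv2.minEnclosingCircle(q[:,:2].astype(np.float32)))
for st,ce,q in comps(p,X,r&((H<8)|(H>172))&(S>130)&(V>60)&(X[...,2]>.02),60): print("red",st,ce,np.median(q,0),cv2.minEnclosingCircle(q[:,:2].astype(np.float32)))
for st,ce,q in comps(p,X,r&(X[...,2]>.04)&(X[...,2]<.075)&(X[...,0]<.43),20):
    print("ring",st,ce,q.min(0),q.max(0)); u,s,v=np.linalg.svd(q[:,:2]-q[:,:2].mean(0),full_matrices=False); print(q.mean(0),s/np.sqrt(len(q)),v[0])
```

```text
10.0 [0.44178717 0.26766554 0.24743944] [-1.79995811e+02  2.13374015e-03 -8.98564514e+01] [-0.12955973 -1.02772787 -0.23294067]
tin [292, 88, 64, 67, 3391] [323.3, 120.7] [0.43823981 0.18470682 0.0302967 ] ((0.4379993975162506, 0.18508711457252502), 0.028284719213843346)
tin [261, 199, 60, 59, 2754] [290.6, 227.9] [0.46833442 0.2806328  0.03031921] ((0.46856310963630676, 0.28148430585861206), 0.028303146362304688)
red [372, 199, 43, 41, 878] [390.2, 217.1] [0.37822504 0.27067724 0.02708226] ((0.3719676434993744, 0.27367207407951355), 0.020196180790662766)
ring [389, 205, 18, 41, 308] [399.5, 226.2] [0.36554758 0.25594741 0.04018204] [0.37819323 0.29189991 0.06320244]
[0.37185152 0.27260411 0.05611455] [0.01065835 0.00163939] [0.24428506 0.96970346]
```

View pics/w5.png

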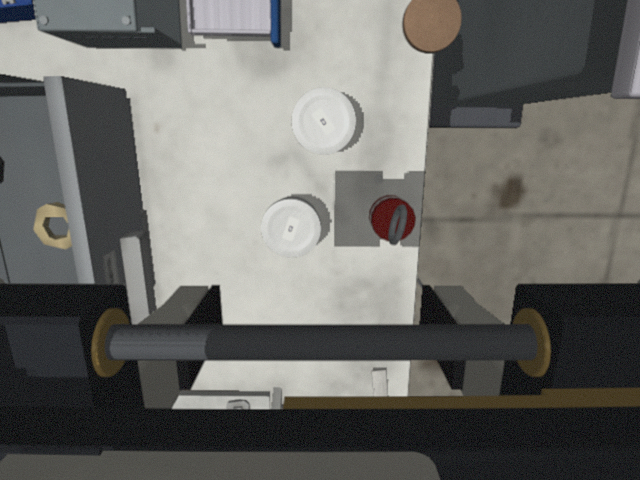

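Request:
play_rows(deltas=[[-0.002,-0.0515,-0.03,0,0,0],[-0.0025,-0.052,-0.03,0,0,0],[0,0,-0.05,0,0,0],[0,0,-0.05,0,0,0],[0,0,-0.05,0,0,0],[0,0,-0.045,0,0,0],[0,0,-0.018,0,0,0],[0,0,0,0,0,0]])

```text
clock: 10.85
tool_pos: [0.4376, 0.1822, 0.0272]
orientation: [179.8, -0.2, -90.1]
force: [0.3, 0.3, 0.6]
opening: 0.0879
gripper_force: 0.0
```

Request:
play_rows(deltas=[[0,0,0,0,0,0],[0,0,0,0,0,0],[0,0,0,0,0,0],[0,0,0,0,0,0],[0,0,0.005,0,0,0],[0,0,0.02,0,0,0],[0,0,0.03,0,0,0],[0,0,0.03,0,0,0],[0,0,0.03,0,0,0],[0,0,0,0,0,0]], gripper=-1)

```text
clock: 11.85
tool_pos: [0.44, 0.1857, 0.1246]
orientation: [-179.7, 0.2, -89.9]
force: [0.2, 0.7, -0.7]
opening: 0.0545
gripper_force: 30.0
```

Request:
play_rows(deltas=[[0.0238,-0.055,0,0,0,0],[0.0238,-0.055,0,0,0,0],[0.0238,-0.055,0,0,0,0],[0.0238,-0.055,0,0,0,0],[0,0,0,0,0,0],[0,0,0,0,0,0]])

```text
clock: 12.45
tool_pos: [0.5143, 0.007, 0.1205]
orientation: [179.9, -0.0, -90.1]
force: [-1.0, 0.1, -0.9]
opening: 0.0542
gripper_force: 30.0
```

Run:
```python
from h import *
for _ in range(2):
    o=get_obs();print(o["clock"],o["tool_pos"].round(4))
    c,p,d,X,(H,S,V)=shot("wrist","w6")
m=(H>105)&(H<130)&(S>120)&(X[...,2]<.035)&(X[...,2]>.02)&(X[...,0]<.6)&(d>0)
for st,ce,q in comps(p,X,m): print("blue",st,ce,np.median(q,0),np.polyfit(q[:,1],q[:,0],1),q[:,1].min())
r=(d>0)&(X[...,2]>.015)&(X[...,2]<.0225)&(X[...,0]>.46)&(X[...,0]<.58)&(abs(X[...,1])<.14)
for st,ce,q in comps(p,X,r,300): print("floor",st,q.min(0),q.max(0),cv2.minAreaRect(q[:,:2].astype(np.float32)))
m=(d>0)&(X[...,2]>.14)&(X[...,2]<.165)&(X[...,0]>.57)&(X[...,0]<.68)&(X[...,1]<-.04)&(X[...,1]>-.12)
for st,ce,q in comps(p,X,m,20): print("hook",st,ce,q.min(0),q.max(0),np.polyfit(q[:,0],q[:,1],1))
m=(d>0)&(X[...,2]>.062)&(X[...,2]<.07)&(X[...,0]>.53)&(X[...,0]<.7)&(abs(X[...,1])<.13)
for st,ce,q in comps(p,X,m,2000): print("roof",np.percentile(q[:,0],[1,99]),np.percentile(q[:,1],[1,99]))
```

```text
12.45 [0.5143 0.007  0.1205]
12.5 [0.5142 0.008  0.1206]
blue [370, 66, 22, 215, 2193] [380.2, 166.5] [ 0.47748994 -0.04762418  0.02581179] [0.01657199 0.47820436] -0.10118138913192656
blue [363, 368, 11, 28, 216] [368.0, 382.8] [0.47985251 0.10147704 0.0258425 ] [0.07244487 0.47247725] 0.08961932010706133
floor [262, 81, 117, 197, 18846] [ 0.47942166 -0.0938896   0.01609934] [0.54789063 0.02515877 0.02248772] ((0.5136797428131104, -0.03384890407323837), (0.11906200647354126, 0.06675714999437332), 89.10191345214844)
floor [269, 367, 95, 27, 942] [0.48287698 0.09381896 0.0168919 ] [0.54956092 0.11242084 0.02249034] ((0.5162025690078735, 0.10419031977653503), (0.0173039548099041, 0.06685639172792435), 87.03179168701172)
hook [0, 97, 40, 25, 879] [17.9, 109.6] [ 0.585192   -0.07539164  0.14694564] [ 0.59958666 -0.06913326  0.1596164 ] [ 0.02025562 -0.08394457]
roof [0.57555889 0.65015074] [-0.10440536  0.01089452]
```

View pics/w6.png

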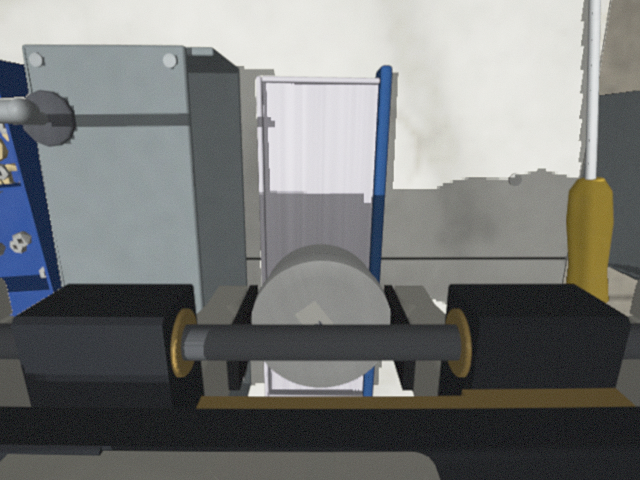

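Request:
play_rows(deltas=[[0,0.001,-0.04,0,0,0],[0,0,-0.03,0,0,0],[0,0,-0.013,0,0,0],[0,0,-0.004,0,0,0],[0,0,0,0,0,0]])

```text
clock: 13.05
tool_pos: [0.5151, 0.0103, 0.0521]
orientation: [-180.0, -0.0, -89.8]
force: [0.1, 0.2, -1.0]
opening: 0.0543
gripper_force: 30.0
```

Lower 2 mm more, release to 70 mm, and lift.

Request:
play_rows(deltas=[[0,-0.001,-0.002,0,0,0],[0,0,-0.001,0,0,0],[0,0,0,0,0,0]])

```text
clock: 13.35
tool_pos: [0.5171, 0.0099, 0.0517]
orientation: [-179.7, 0.1, -89.8]
force: [-2.6, 3.1, 16.6]
opening: 0.0544
gripper_force: 30.0
```

Request:
play_rows(deltas=[[0,0,0,0,0,0],[0,0,0,0,0,0],[0,0,0.01,0,0,0],[0,0,0.03,0,0,0],[0,0,0.04,0,0,0],[0,0,0.05,0,0,0],[0,0,0,0,0,0]], gripper=0.57)

```text
clock: 14.05
tool_pos: [0.5177, 0.0091, 0.1588]
orientation: [-179.5, 0.1, -89.9]
force: [1.3, 0.0, 0.7]
opening: 0.0688
gripper_force: 0.0
```

```bash
cat > sc.py <<'E'
from h import *
for n in("scene","top"):
    c,p,d,X,(H,S,V)=shot(n,n+"_chk")
    for st,ce,q in comps(p,X,(S<30)&(V>140)&(X[...,2]>.022)&(X[...,2]<.06)&(d>0)&(X[...,0]>.3)&(X[...,0]<.6)&(X[...,1]>-.15)&(X[...,1]<.5),150): print(n,st,ce,np.median(q,0),np.ptp(q,0))
E
python3 sc.py
```

```text
scene [298, 359, 26, 27, 543] [310.6, 372.2] [0.46773536 0.28358335 0.02972538] [0.05610482 0.05484845 0.01274414]
```

Request:
play_rows(deltas=[[-0.0085,0.0485,0,0,0,0.0476],[-0.0085,0.0485,0,0,0,0.0476],[-0.0085,0.0485,-0.01,0,0,0.0476],[-0.0085,0.0485,-0.015,0,0,0.0476],[-0.0085,0.0485,-0.015,0,0,0.0476],[-0.0085,0.0485,-0.015,0,0,0.0476],[-0.0085,0.0485,-0.015,0,0,0.0476],[0,0,0,0,0,0],[0,0,0,0,0,0]], gripper=1)

```text
clock: 15.05
tool_pos: [0.4659, 0.2799, 0.0954]
orientation: [179.8, 0.0, -29.9]
force: [-0.1, -1.0, -0.1]
opening: 0.0874
gripper_force: 0.0
```

Request:
play_rows(deltas=[[0.003,0.001,-0.035,0,0,0],[0,0,-0.03,0,0,0],[0,0,-0.016,0,0,0],[0,0,0,0,0,0]])

```text
clock: 15.45
tool_pos: [0.4687, 0.2789, 0.0306]
orientation: [179.8, 0.0, -30.1]
force: [0.3, -0.6, 0.5]
opening: 0.0877
gripper_force: 0.0
```

Request:
play_rows(deltas=[[0,0,0,0,0,0],[0,0,0,0,0,0],[0,0,0,0,0,0],[0,0,0,0,0,0],[0,0,0.005,0,0,0],[0,0,0.02,0,0,0],[0,0,0.03,0,0,0],[0,0,0.03,0,0,0],[0,0,0.03,0,0,0],[0,0,0,0,0,0]], gripper=-1)

```text
clock: 16.45
tool_pos: [0.4709, 0.2822, 0.1281]
orientation: [-179.7, -0.1, -29.9]
force: [1.2, 0.6, -1.0]
opening: 0.0551
gripper_force: 30.0
```

Request:
play_rows(deltas=[[0.0082,-0.0368,0,0,0,-0.0476],[0.0082,-0.0368,0,0,0,-0.0476],[0.0082,-0.0368,0,0,0,-0.0476],[0.0082,-0.0368,0,0,0,-0.0476],[0.0082,-0.0368,0,0,0,-0.0476],[0.0082,-0.0368,0,0,0,-0.0476],[0.0082,-0.0368,0,0,0,-0.0476],[0,0,0,0,0,0],[0,0,0,0,0,0]])

```text
clock: 17.35
tool_pos: [0.5152, 0.074, 0.124]
orientation: [180.0, -0.0, -90.0]
force: [0.1, -0.3, -0.4]
opening: 0.0546
gripper_force: 30.0
```

Run:
```python
from h import *
for i in range(3):
    o=get_obs();print(o["clock"],o["tool_pos"].round(4))
    if i<2: c,p,d,X,(H,S,V)=shot("wrist","w7")
for st,ce,q in comps(p,X,(d>0)&(X[...,2]>.045)&(X[...,2]<.058)&(X[...,0]<.56)&(X[...,0]>.46)&(abs(X[...,1])<.1),200): print("tin",st,ce,np.median(q,0),cv2.minEnclosingCircle(q[:,:2].astype(np.float32)))
for st,ce,q in comps(p,X,(H>105)&(H<130)&(S>120)&(X[...,2]<.035)&(X[...,2]>.02)&(X[...,0]<.56)&(d>0)): print("blue",st,np.median(q,0))
```

```text
17.35 [0.5152 0.074  0.124 ]
17.4 [0.5152 0.0746 0.1241]
17.45 [0.5153 0.075  0.1242]
tin [267, 96, 106, 108, 8948] [319.7, 149.5] [0.51407037 0.00955147 0.05026063] ((0.514146625995636, 0.010692364536225796), 0.028216412290930748)
blue [369, 0, 26, 276, 2852] [ 0.47823171 -0.0025931   0.0258206 ]
```

View pics/w7.png

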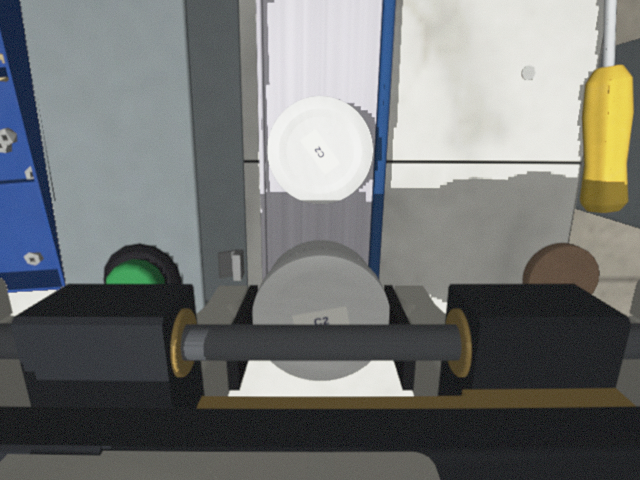

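Request:
play_rows(deltas=[[0,0.001,-0.04,0,0,0],[0,0,-0.03,0,0,0],[0,0,-0.015,0,0,0],[0,0,-0.002,0,0,0],[0,0,0,0,0,0]])

```text
clock: 17.95
tool_pos: [0.5154, 0.0761, 0.0546]
orientation: [180.0, -0.0, -89.9]
force: [-0.7, 0.9, -0.7]
opening: 0.0547
gripper_force: 30.0
```

Request:
play_rows(deltas=[[0,0,-0.001,0,0,0],[0,0,0,0,0,0]])

```text
clock: 18.15
tool_pos: [0.5156, 0.0758, 0.0542]
orientation: [-180.0, 0.0, -89.9]
force: [0.1, 0.8, -0.6]
opening: 0.0545
gripper_force: 30.0
```

Request:
play_rows(deltas=[[0,0,-0.0013,0,0,0],[0,0,0,0,0,0],[0,0,-0.0012,0,0,0],[0,0,0,0,0,0]])

```text
clock: 18.55
tool_pos: [0.5167, 0.0758, 0.0538]
orientation: [-179.8, 0.0, -89.9]
force: [-2.8, -1.5, 13.6]
opening: 0.0546
gripper_force: 30.0
```

Request:
play_rows(deltas=[[0,0,0,0,0,0],[0,0,0,0,0,0],[0,0,0.01,0,0,0],[0,0,0.03,0,0,0],[0,0,0.04,0,0,0],[-0.03,0,0.04,0,0,0],[-0.06,0,0,0,0,0],[-0.03,0.02,0,0,0,0],[0,0,0,0,0,0]], gripper=0.57)

```text
clock: 19.45
tool_pos: [0.4172, 0.0918, 0.1489]
orientation: [-179.9, 0.1, -89.9]
force: [1.9, -0.3, 0.7]
opening: 0.069
gripper_force: 0.0
```

```bash
python3 - <<'E'
from h import *
for i in range(2):
    o=get_obs();print(o["clock"],o["tool_pos"].round(4))
    if i<1: c,p,d,X,(H,S,V)=shot("wrist","w8")
for st,ce,q in comps(p,X,(d>0)&(X[...,2]>.045)&(X[...,2]<.058)&(X[...,0]<.56)&(X[...,0]>.46)&(abs(X[...,1])<.12),200): print("tin",st,ce,np.median(q,0),np.ptp(q,0),cv2.minEnclosingCircle(q[:,:2].astype(np.float32)))
for st,ce,q in comps(p,X,(H>105)&(H<130)&(S>120)&(X[...,2]<.035)&(X[...,2]>.02)&(X[...,0]<.56)&(d>0)): print("blue",st,np.median(q,0))
E
python3 sc.py
```

```text
19.45 [0.4172 0.0918 0.1489]
19.5 [0.4188 0.0921 0.149 ]
tin [105, 67, 99, 101, 7730] [153.8, 117.2] [0.51284125 0.00971289 0.05017622] [0.05670692 0.05611858 0.00792598] ((0.5136928558349609, 0.010531374253332615), 0.02868122048676014)
tin [119, 181, 92, 89, 6264] [164.6, 224.8] [0.51323601 0.07402528 0.0501905 ] [0.05692799 0.05658417 0.00785068] ((0.5142146348953247, 0.07525333762168884), 0.02858552895486355)
blue [215, 0, 23, 280, 2761] [0.47747679 0.01953175 0.02580886]
scene [293, 270, 31, 33, 514] [309.7, 283.0] [0.51564683 0.08029111 0.04875815] [0.06721436 0.08104389 0.03286422]
top [312, 218, 31, 27, 473] [325.7, 228.6] [0.51485625 0.00801419 0.05144451] [0.06240828 0.07358211 0.03567896]
```

Request:
play_rows(deltas=[[0,-0.035,-0.03,0,0,0],[0.005,-0.034,-0.045,0,0,0],[0.005,-0.034,-0.045,0,0,0],[0.004,0,-0.023,0,0,0],[0,0,0,0,0,0],[0,0,0,0,0,0]], gripper=-1)

```text
clock: 20.2
tool_pos: [0.4311, 0.0088, 0.0334]
orientation: [179.9, -0.1, -90.0]
force: [0.7, 0.6, 1.3]
opening: 0.0263
gripper_force: 0.0
```

Request:
play_rows(deltas=[[0.008,0,0,0,0,0],[0.008,0,0,0,0,0],[0.006,0,0,0,0,0],[0.006,0,0,0,0,0],[0.008,0,0,0,0,0],[0.01,0,0,0,0,0],[0.01,0,0,0,0,0],[0.01,0,0,0,0,0],[0.01,0,0,0,0,0],[0.01,0,0,0,0,0]])

```text
clock: 21.2
tool_pos: [0.499, 0.0084, 0.0331]
orientation: [179.9, -0.1, -90.0]
force: [-6.8, -0.0, 3.7]
opening: 0.0006
gripper_force: 2.8
```

Request:
play_rows(deltas=[[0.008,0,0,0,0,0],[0.008,-0.001,0,0,0,0],[0.008,0,0,0,0,0],[0,0,0,0,0,0]])

```text
clock: 21.6
tool_pos: [0.519, 0.0081, 0.0331]
orientation: [180.0, -0.0, -90.0]
force: [-3.8, 1.1, 1.9]
opening: 0.0005
gripper_force: 1.9
```

Request:
play_rows(deltas=[[0.006,0,0,0,0,0],[0.005,0,0,0,0,0],[0,0,0,0,0,0]])

```text
clock: 21.9
tool_pos: [0.5266, 0.0079, 0.033]
orientation: [179.9, -0.0, -90.0]
force: [-5.6, 0.5, 1.2]
opening: 0.0004
gripper_force: 2.5
```

Request:
play_rows(deltas=[[0.003,0,0,0,0,0],[0,0,0,0,0,0]])

```text
clock: 22.1
tool_pos: [0.5279, 0.0078, 0.0329]
orientation: [179.8, -0.0, -90.0]
force: [-7.9, 1.3, 4.6]
opening: 0.0003
gripper_force: 4.3
```

Request:
play_rows(deltas=[[0.003,0,0,0,0,0],[0,0,0,0,0,0]])

```text
clock: 22.3
tool_pos: [0.5297, 0.0077, 0.0329]
orientation: [179.7, -0.1, -90.0]
force: [-9.3, 1.5, 5.8]
opening: 0.0004
gripper_force: 5.1
```

Request:
play_rows(deltas=[[0.002,0,0,0,0,0],[0,0,0,0,0,0]])

```text
clock: 22.5
tool_pos: [0.5317, 0.0077, 0.0328]
orientation: [179.8, -0.1, -90.0]
force: [-7.8, -0.2, 2.9]
opening: -0.0
gripper_force: 3.8
```

Request:
play_rows(deltas=[[0.002,0,0,0,0,0],[0,0,0,0,0,0]])

```text
clock: 22.7
tool_pos: [0.5337, 0.0077, 0.0329]
orientation: [179.8, -0.0, -90.0]
force: [-7.4, -0.4, 2.1]
opening: 0.0005
gripper_force: 3.4
```

Request:
play_rows(deltas=[[0.0015,0,0,0,0,0],[0,0,0,0,0,0]])

```text
clock: 22.9
tool_pos: [0.5349, 0.0077, 0.0329]
orientation: [179.8, -0.0, -90.0]
force: [-6.3, -0.9, 2.3]
opening: 0.0007
gripper_force: 3.4
```

Request:
play_rows(deltas=[[0.0015,0,0,0,0,0],[0,0,0,0,0,0]])

```text
clock: 23.1
tool_pos: [0.5364, 0.0076, 0.0329]
orientation: [179.8, -0.0, -90.0]
force: [-5.3, -1.0, 0.2]
opening: 0.0003
gripper_force: 2.6
```

Request:
play_rows(deltas=[[0.0015,0,0,0,0,0],[0,0,0,0,0,0]])

```text
clock: 23.3
tool_pos: [0.5379, 0.0077, 0.0329]
orientation: [179.9, -0.0, -90.0]
force: [-4.4, -2.4, 0.2]
opening: 0.0005
gripper_force: 2.4
```

Request:
play_rows(deltas=[[-0.005,0,0,0,0,0],[-0.01,0,0,0,0,0],[0,0,0,0,0,0]])

```text
clock: 23.6
tool_pos: [0.5267, 0.0085, 0.0338]
orientation: [-179.9, 0.0, -89.9]
force: [-0.4, -0.1, 0.5]
opening: 0.0004
gripper_force: 0.0
```

Request:
play_rows(deltas=[[-0.03,0,0,0,0,0],[-0.05,0,0.02,0,0,0],[-0.04,0,0.045,0,0,0],[0,0,0.05,0,0,0],[0,0,0.05,0,0,0],[0,0,0,0,0,0]])

```text
clock: 24.2
tool_pos: [0.4344, 0.0097, 0.1713]
orientation: [-179.4, 0.2, -89.8]
force: [0.8, -0.2, -0.4]
opening: 0.0006
gripper_force: 0.0
```

Run:
```python
from h import *
o=get_obs();print(o["clock"],o["tool_pos"].round(4))
c,p,d,X,(H,S,V)=shot("wrist","w9")
for st,ce,q in comps(p,X,(H>105)&(H<130)&(S>120)&(X[...,2]<.035)&(X[...,2]>.02)&(X[...,0]<.6)&(d>0)): print("blue",st,np.median(q,0),np.polyfit(q[:,1],q[:,0],1))
```

```text
24.2 [0.4344 0.0097 0.1713]
blue [143, 73, 31, 224, 2042] [ 0.55286991 -0.02910713  0.02548524] [0.01644139 0.5535276 ]
```

View pics/w9.png

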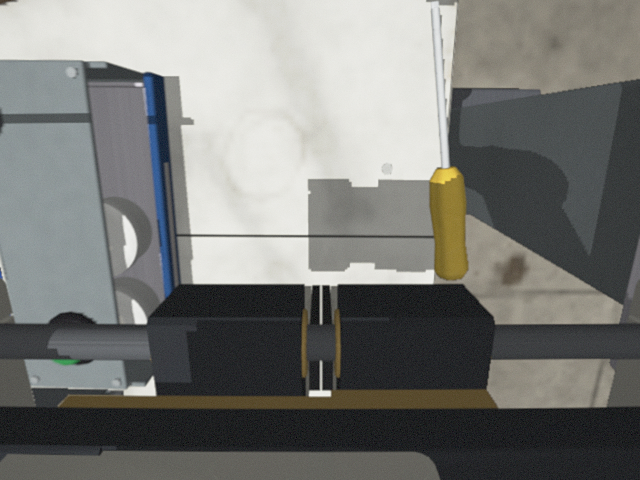

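Request:
play_rows(deltas=[[-0.0087,0.0366,0,0,0,0.0469],[-0.0087,0.0366,0,0,0,0.0469],[-0.0087,0.0366,0,0,0,0.0469],[-0.0087,0.0366,0,0,0,0.0469],[-0.0087,0.0366,0,0,0,0.0469],[-0.0087,0.0366,0,0,0,0.0469],[-0.0087,0.0366,0,0,0,0.0469],[-0.0087,0.0366,0,0,0,0.0469],[-0.0087,0.0366,0,0,0,0.0469],[0,0,0,0,0,0]], gripper=1)

```text
clock: 25.25
tool_pos: [0.368, 0.2747, 0.1648]
orientation: [-180.0, -0.0, -13.5]
force: [0.3, 0.1, 0.4]
opening: 0.0747
gripper_force: 0.0
```

Request:
play_rows(deltas=[[0,0,0,0,0,0],[0,0,0,0,0,0]])

```text
clock: 25.45
tool_pos: [0.3681, 0.2711, 0.1648]
orientation: [179.9, 0.0, -14.0]
force: [-0.9, -0.4, -0.2]
opening: 0.086
gripper_force: 0.0
```

Run:
```python
from h import *
for _ in range(2):
    o=get_obs();print(o["tool_pos"].round(4),o["orientation"].round(2),o["joint_pos"].round(1))
    c,p,d,X,(H,S,V)=shot("wrist","w10")
m=((H<8)|(H>172))&(S>130)&(V>50)&(d>0)
for st,ce,q in comps(p,X,m,40): print("red",st,ce,np.median(q,0),cv2.minEnclosingCircle(q[:,:2].astype(np.float32)))
```

```text
[0.3681 0.2711 0.1648] [ 1.7994e+02  3.0000e-02 -1.4050e+01] [ 61.2   4.  -32.4  -0.  -53.7  14.8]
[0.3682 0.271  0.165 ] [ 1.7996e+02  2.0000e-02 -1.4060e+01] [ 61.1   4.  -32.4  -0.  -53.7  14.8]
red [287, 202, 55, 32, 1138] [313.8, 217.2] [0.38136649 0.27138482 0.02703305] ((0.37283363938331604, 0.2739785313606262), 0.01998276822268963)
red [302, 236, 23, 3, 45] [313.8, 236.6] [0.36718781 0.27553755 0.02713423] ((0.36751437187194824, 0.2760348916053772), 0.008163271471858025)
red [293, 244, 44, 13, 263] [314.8, 250.7] [0.35642455 0.27771772 0.02714313] ((0.3608698546886444, 0.2766159176826477), 0.015980016440153122)
```

Request:
play_rows(deltas=[[0.004,0.0035,-0.03,0,0,0],[0,0,-0.05,0,0,0],[0,0,-0.05,0,0,0],[0,0,-0.035,0,0,0],[0,0,-0.0137,0,0,0],[0,0,0,0,0,0],[0,0,0,0,0,0]])

```text
clock: 26.25
tool_pos: [0.3721, 0.275, 0.0234]
orientation: [-179.9, -0.0, -14.0]
force: [0.6, -0.4, 1.4]
opening: 0.0874
gripper_force: 0.0
```

Request:
play_rows(deltas=[[0,0,0,0,0,0],[0,0,0,0,0,0],[0,0,0,0,0,0],[0,0,0,0,0,0],[0,0,0,0,0,0],[0,0,0,0,0,0]], gripper=-1)

```text
clock: 26.85
tool_pos: [0.3715, 0.2746, 0.0226]
orientation: [-180.0, -0.0, -14.0]
force: [-0.3, -0.0, 0.1]
opening: 0.0455
gripper_force: 0.0
```

Request:
play_rows(deltas=[[0,0,0,0,0,0],[0,0,0,0,0,0],[0,0,0.005,0,0,0],[0,0,0.03,0,0,0],[0,0,0.05,0,0,0],[0,0,0.05,0,0,0],[0,0,0.05,0,0,0],[0,0,0.03,0,0,0],[0,0,0,0,0,0],[0,0,0,0,0,0]])

```text
clock: 27.85
tool_pos: [0.3712, 0.2744, 0.1947]
orientation: [-179.9, 0.0, -14.0]
force: [-0.8, -1.4, -1.6]
opening: 0.0411
gripper_force: 30.0
```

Run:
```python
from h import *
o=get_obs();print(o["tool_pos"].round(4),o["orientation"].round(2),o["opening"],o["gripper_force"],o["force"])
c,p,d,X,(H,S,V)=shot("wrist","w11")
```

```text
[0.3712 0.2744 0.1947] [-1.7994e+02  1.0000e-02 -1.3990e+01] 0.04113927924962424 29.99979168176651 [-0.78151488 -1.44332851 -1.6489311 ]
```

View pics/w11.png

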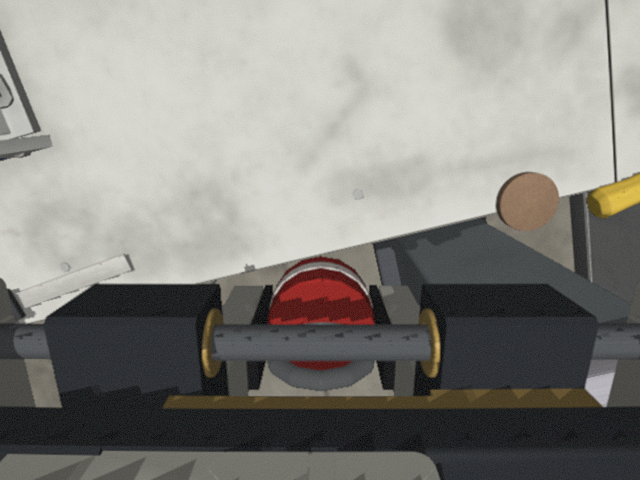

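Request:
play_rows(deltas=[[0.0248,-0.0542,0,0,0,0.009],[0.0248,-0.0542,0,0,0,0.009],[0.0248,-0.0542,0,0,0,0.009],[0.0248,-0.0542,0,0,0,0.009],[0.0248,-0.0542,0,0,0,0.009],[0.0248,-0.0542,0,0,0,0.009],[0.0248,-0.0542,0,0,0,0.009],[0.0248,-0.0542,0,0,0,0.009],[0,0,-0.03,0,0,0],[0,0,-0.03,0,0,0]])

```text
clock: 28.9
tool_pos: [0.5298, -0.0743, 0.1442]
orientation: [180.0, 0.1, -1.2]
force: [-0.3, 0.3, -1.7]
opening: 0.0415
gripper_force: 30.0
```

Request:
play_rows(deltas=[[0,0,-0.01,0,0,0],[0,0,0,0,0,0],[0,0,0,0,0,0]])

```text
clock: 29.2
tool_pos: [0.5305, -0.072, 0.1387]
orientation: [180.0, 0.0, -1.0]
force: [0.3, 1.0, -0.1]
opening: 0.0411
gripper_force: 30.0
```

Run:
```python
from h import *
o=get_obs();print(o["tool_pos"].round(4),o["orientation"].round(2),o["opening"],o["force"])
c,p,d,X,(H,S,V)=shot("scene","s12")
u,v=[int(t) for t in (290,225)]
m=((H<8)|(H>172))&(S>130)&(V>50)&(d>0)
for st,ce,q in comps(p,X,m,20): print("red",st,ce,np.median(q,0),q.min(0),q.max(0))
cv2.imwrite("pics/s12c.png",cv2.resize(p[150:300,220:420],None,fx=4,fy=4,interpolation=cv2.INTER_CUBIC))
for _ in range(1):
    o=get_obs();print(o["tool_pos"].round(4));
```

```text
[ 0.5305 -0.072   0.1387] [ 1.7997e+02  2.0000e-02 -9.5000e-01] 0.04108955172402525 [ 0.28628445  1.03421041 -0.07778534]
red [282, 107, 10, 11, 82] [286.4, 112.3] [ 0.68573248 -0.37000249  0.14339742] [ 0.55186897 -0.39031749  0.13001506] [0.70047324 0.02541532 0.50872594]
[ 0.5308 -0.0718  0.1393]
```

View pics/s12c.png

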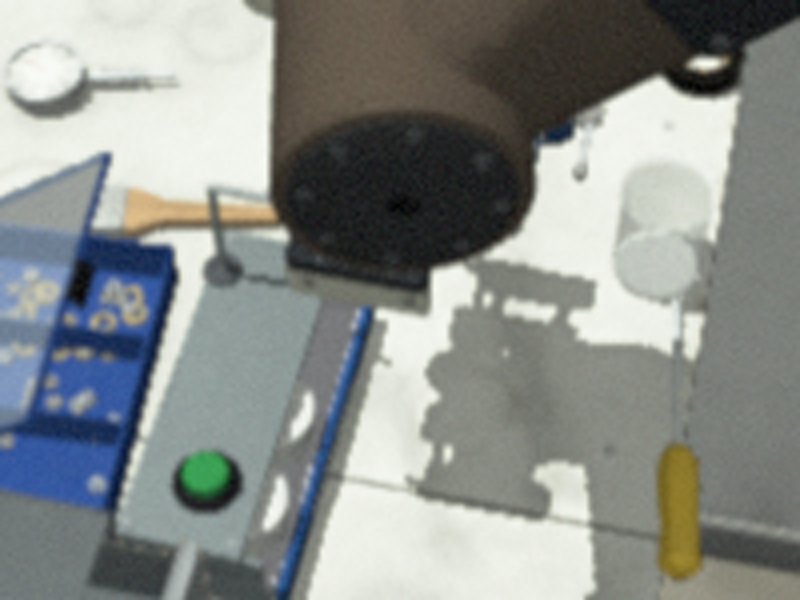

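Run:
```python
from h import *
o=get_obs();print(o["tool_pos"].round(4))
c,p,d,X,(H,S,V)=shot("wrist","w12")
m=(d>0)&(X[...,2]>.138)&(X[...,2]<.175)&(X[...,0]>.575)&(X[...,0]<.66)&(abs(X[...,1]+.073)<.03)
for st,ce,q in comps(p,X,m,20): print("hook",st,ce,q.min(0),q.max(0),np.polyfit(q[:,0],q[:,1],1),np.median(q,0))
m=((H<8)|(H>172))&(S>130)&(V>50)&(d>0)
for st,ce,q in comps(p,X,m,20): print("red",st,ce,np.median(q,0),q.min(0),q.max(0))
```

```text
[ 0.5308 -0.0718  0.1393]
hook [307, 0, 20, 188, 3611] [316.8, 91.3] [ 0.58607824 -0.07569142  0.14822833] [ 0.64005545 -0.06922252  0.15965485] [-0.01478177 -0.06344928] [ 0.61502712 -0.07251609  0.15163087]
red [628, 117, 12, 16, 160] [634.1, 124.8] [ 0.60453093 -0.27725501  0.01667171] [ 0.6001137  -0.28199199  0.01410664] [ 0.60952038 -0.27273837  0.01824731]
red [285, 257, 71, 17, 186] [320.0, 262.8] [ 0.55023796 -0.0723633   0.12136784] [ 0.54495497 -0.08717952  0.11790018] [ 0.55182049 -0.05740731  0.12466645]
red [267, 269, 108, 56, 4516] [320.4, 300.5] [ 0.54194851 -0.07237149  0.14364167] [ 0.53183081 -0.09308529  0.13298529] [ 0.55197122 -0.05139033  0.14574537]
red [291, 361, 58, 9, 319] [319.7, 364.4] [ 0.51525419 -0.07138489  0.14374579] [ 0.5125274  -0.08272787  0.14223887] [ 0.53331998 -0.06038544  0.17237358]
```

View pics/w12.png

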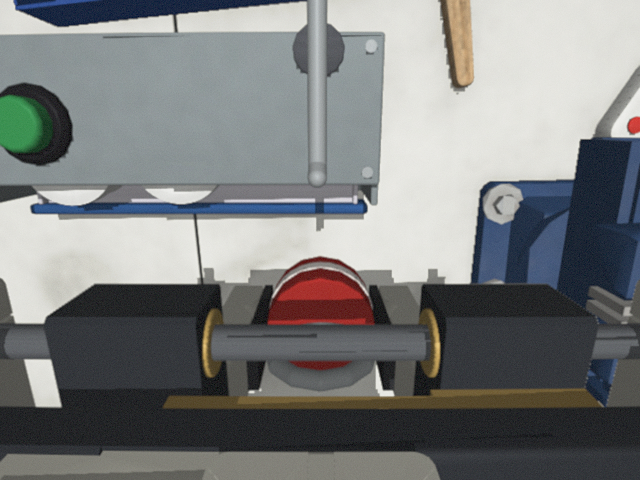

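Request:
play_rows(deltas=[[0,0,-0.01,0,0,0],[0,0,0,0,0,0],[0.015,0,0,0,0,0],[0.015,0,0,0,0,0],[0.015,-0.0005,0,0,0,0],[0.01,0,0,0,0,0],[0.01,-0.0005,0,0,0,0],[0.01,0,0,0,0,0],[0,0,0,0,0,0]])

```text
clock: 30.2
tool_pos: [0.5912, -0.0731, 0.1302]
orientation: [180.0, -0.0, -1.0]
force: [0.4, 0.7, -0.6]
opening: 0.0414
gripper_force: 30.0
```

Request:
play_rows(deltas=[[0.01,-0.0005,0,0,0,0],[0.01,0,0,0,0,0],[0.007,0,0,0,0,0],[0,0,0,0,0,0],[0,0,-0.006,0,0,0],[0,0,-0.004,0,0,0],[0,0,0,0,0,0]])

```text
clock: 30.9
tool_pos: [0.6111, -0.0735, 0.1217]
orientation: [180.0, 0.1, -1.0]
force: [0.4, -0.0, -1.4]
opening: 0.0416
gripper_force: 30.0
```

Run:
```python
from h import *
o=get_obs();print(o["tool_pos"].round(4),o["force"])
c,p,d,X,(H,S,V)=shot("wrist","w13")
m=(d>0)&(X[...,2]>.138)&(X[...,2]<.175)&(X[...,0]>.575)&(X[...,0]<.66)&(abs(X[...,1]+.073)<.03)&~(((H<8)|(H>172))&(S>130))
for st,ce,q in comps(p,X,m,20): print("grey",st,ce,q.min(0),q.max(0),np.median(q,0))
m=((H<8)|(H>172))&(S>130)&(V>50)&(d>0)
for st,ce,q in comps(p,X,m,20): print("red",st,ce,np.median(q,0),q.min(0),q.max(0))
```

```text
[ 0.6111 -0.0735  0.1217] [ 0.44548359 -0.02858834 -1.39940776]
grey [306, 253, 20, 72, 1356] [315.7, 289.9] [ 0.62532939 -0.07593013  0.13800095] [ 0.64547068 -0.0697262   0.15418047] [ 0.63766898 -0.07291088  0.15122119]
grey [187, 284, 36, 34, 239] [210.7, 292.5] [ 0.63972248 -0.0503836   0.17076359] [ 0.64931353 -0.04308566  0.17499676] [ 0.64833165 -0.04968989  0.17345837]
grey [419, 284, 23, 36, 186] [425.9, 294.3] [ 0.6380097  -0.10299999  0.17020861] [ 0.6481096  -0.09821201  0.17496169] [ 0.64593699 -0.09917045  0.17329946]
grey [229, 320, 22, 5, 80] [239.6, 322.5] [ 0.62030042 -0.04977848  0.13801351] [ 0.62179806 -0.04322322  0.14176909] [ 0.62108147 -0.04636122  0.13942075]
grey [392, 320, 15, 5, 57] [398.4, 322.4] [ 0.61926875 -0.10298892  0.13808112] [ 0.62070285 -0.09847383  0.14124588] [ 0.62017241 -0.10052491  0.13927185]
grey [221, 360, 42, 36, 1295] [241.4, 376.0] [ 0.59898023 -0.05336118  0.13805141] [ 0.62884925 -0.04836083  0.17498577] [ 0.61120588 -0.04949461  0.15549975]
grey [267, 360, 108, 36, 2390] [319.6, 374.3] [ 0.59889808 -0.09144205  0.14743911] [ 0.61
[... 624 characters left out ...]
0.62590222 -0.06817683  0.10118996] [ 0.6308768  -0.05952335  0.10637173]
red [326, 270, 49, 55, 1962] [346.1, 301.1] [ 0.62176061 -0.08325387  0.12599136] [ 0.61205124 -0.09444086  0.11573233] [ 0.63167984 -0.07602476  0.12815447]
red [267, 272, 40, 53, 1493] [289.5, 303.2] [ 0.62129869 -0.06283339  0.12600165] [ 0.61262197 -0.06856405  0.11614447] [ 0.63102801 -0.05308777  0.1279968 ]
red [291, 361, 16, 7, 67] [300.1, 363.8] [ 0.59592105 -0.06566121  0.1260852 ] [ 0.59417779 -0.06792921  0.12502091] [ 0.59738785 -0.06204659  0.12744102]
red [326, 361, 23, 8, 115] [334.8, 364.1] [ 0.59562214 -0.07887669  0.12611579] [ 0.59374753 -0.08439976  0.12514334] [ 0.59737982 -0.07572246  0.12780218]
```

Request:
play_rows(deltas=[[0,0,-0.002,0,0,0],[0,0,-0.0015,0,0,0],[0,0,0,0,0,0]])

```text
clock: 31.25
tool_pos: [0.6117, -0.0735, 0.1196]
orientation: [-180.0, 0.0, -1.0]
force: [-0.2, -0.5, -0.8]
opening: 0.0417
gripper_force: 30.0
```

Nearly seated; release, wait, then retreat upward.

Request:
play_rows(deltas=[[0,0,0,0,0,0],[0,0,0,0,0,0],[0,0,0,0,0,0],[0,0,0,0,0,0],[0,0,0,0,0,0],[0,0,0.01,0,0,0],[0,0,0.03,0,0,0],[0,0,0.05,0,0,0],[-0.02,0,0.05,0,0,0],[-0.05,0,0.02,0,0,0]], gripper=1)

```text
clock: 32.25
tool_pos: [0.5588, -0.0735, 0.2518]
orientation: [180.0, -0.3, -1.0]
force: [-1.1, 0.7, 0.5]
opening: 0.0877
gripper_force: 0.0
```

Request:
play_rows(deltas=[[-0.05,0,0,0,0,0],[-0.05,0,0,0,0,0],[0,0,0,0,0,0],[0,0,0,0,0,0]])

```text
clock: 32.65
tool_pos: [0.4755, -0.0735, 0.2492]
orientation: [-180.0, -0.2, -1.0]
force: [0.9, -0.6, 0.1]
opening: 0.0876
gripper_force: 0.0
```

Run:
```python
from h import *
o=get_obs();print(o["clock"],o["tool_pos"].round(4),o["force"])
c,p,d,X,(H,S,V)=shot("wrist","w14")
m=((H<8)|(H>172))&(S>130)&(V>50)&(d>0)&(X[...,1]>-.2)
for st,ce,q in comps(p,X,m,20): print("red",st,ce,np.median(q,0),q.min(0),q.max(0))
for st,ce,q in comps(p,X,(H>105)&(H<130)&(S>120)&(X[...,2]<.035)&(X[...,2]>.02)&(X[...,0]<.6)&(d>0)): print("blue",st,np.median(q,0))
```

```text
32.65 [ 0.4755 -0.0735  0.2492] [ 0.90403518 -0.55005305  0.10781856]
red [285, 0, 23, 10, 64] [294.0, 2.1] [ 0.6238965  -0.05995695  0.1237035 ] [ 0.62017881 -0.06834893  0.12226447] [ 0.62496529 -0.0548689   0.1254328 ]
red [320, 0, 22, 5, 44] [333.5, 1.1] [ 0.62406227 -0.08526272  0.12283042] [ 0.62227791 -0.08895367  0.12073878] [ 0.62478656 -0.07619167  0.12455677]
red [320, 14, 11, 3, 26] [324.1, 15.1] [ 0.61597751 -0.07828169  0.12323186] [ 0.60871843 -0.08210336  0.12144698] [ 0.61711848 -0.07603456  0.15433088]
red [282, 19, 66, 43, 1392] [314.8, 40.2] [ 0.60271493 -0.07571964  0.12316001] [ 0.58567376 -0.09261063  0.11979466] [ 0.6139708  -0.05269621  0.1558952 ]
blue [465, 119, 30, 23, 153] [ 0.55157835 -0.21095236  0.02587369]
blue [104, 121, 247, 8, 1474] [0.55566726 0.00543376 0.02588653]
```

View pics/w14.png

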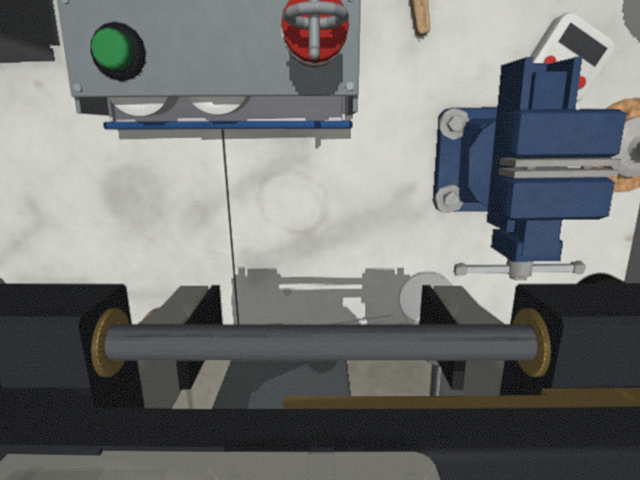

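Request:
play_rows(deltas=[[0,0,0,0,0,0],[0,0,0,0,0,0],[0,0,0,0,0,0],[0,0,0,0,0,0],[0,0,0,0,0,0],[0,0,0,0,0,0],[0,0,0,0,0,0],[0,0,0,0,0,0],[0,0,0,0,0,0],[0,0,0,0,0,0]])

```text
clock: 33.7
tool_pos: [0.4758, -0.0735, 0.2478]
orientation: [180.0, -0.0, -1.0]
force: [0.2, 0.3, 0.7]
opening: 0.0877
gripper_force: 0.0
```

```bash
python3 -c "
from plant import *
print(close_job())"
```

```text
the job is handed in; nothing more can be done
None
```

I handed the job in at about 34 s. The last pictures show the cap on the cork mat, the two tins that were there standing in the shut tray, and the marker hanging on the hook. The beaker was left alone, and no verdict came back.

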